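# Clip the batch tally onto the tea tin

## Task

Take the batch clip out of its slotted stand and snap it onto the tin's rigid bail: press the sprung gate inward against the bail's crossbar until the bar is inside the clip and the gate has shut behind it. Then draw the clip back so that the bar bears on the shut gate, and hold that pull, firm but gentle, for about a second to prove that it is locked. Leave the clip hanging on the bail, let go of it, never push or pull hard on the bail, and do not disturb the crockery and the jar.

Things in the scene. Friction and masses are not known exactly. Their poses are not given: they have to be found in the camera images.
- clip: batch clip: 10 mm round aluminium snap hook with a plywood tally plate on its spine, 0.11 kg. Origin: the plate's centre, where to grasp (plate 27 mm along x, 8 along y, 42 along z; pinch across y). z up, kept up all through; x level, from plate to gate. In x, z mm: spine at x 16 (z -50 to 14), bottom bar at z -50 (x 16 to 60). Overall x -14 to 65, z -55 to 30
- gate (a joint): sprung gate: 7 mm steel bar on the line x 60 mm of the clip, from its hinge at z -46 up to z -4, just under the nose. 0 = shut, grows pressed inward (to the spine), stop at 0.85 rad; never opens outward. 25 mm above the hinge it takes 2.5 N to start, 6 N near the stop
- stand: the clip's stand: dark wooden block 82 x 46 x 30 mm with a slot 58 x 12 mm along its x, 24 mm deep, fixed. Origin: centre of its underside. The clip's bottom bar stands loosely in the slot, its plane along the stand's x, the plate overhanging on the -x side
- tin: round steel tea tin, 138 mm across, 70 mm high to the lid's top, full and fixed. Origin: centre of its underside. A rigid wire bail, 85 mm high, stands on the lid along the tin's y. A pull of 6 N or more for half a second proves the lock; over 18 N between clip and tin or bail is too hard. An arm that holds its place builds some 4 N per mm once the bar bears on the shut gate
- eye (a point): point 155 mm above the table on the tin's axis: where the middle of the bail's 8 mm crossbar would be if it stood plumb. The bail leans on stiff pivots that do not give: the bar is really 0 to 12 mm from here along +x or -x, unmeasured: find it by touch. The bar runs along this point's y, legs 39 mm to either side, open beneath. Bring the clip along x, square to the bar
- cup: bystander: a white tasting cup, 66 mm across, 55 mm high, origin under its centre
- jar: bystander: an amber glass jar, 48 mm across, 75 mm high, origin under its centre
- bowl: bystander: a white bowl, 100 mm across, 45 mm high, origin under its centre
- nose (a point): lower end of the clip's nose, at x 60, z 0 mm of the clip. The gap from here down to the bottom bar is closed by the gate. From here the bow runs over the top, centre line (60, 14), (48, 23), (30, 25), (16, 14) to the spine; the 8 mm crossbar hung in the bow has its centre at z 16 (x 31) to z 13 mm (x 46)
- bow (a point): a point in the clip's opening, x 40, z 5 mm of the clip. The bar's centre is at x 67 when it first touches the shut gate from outside. Pressing the gate at z -12 it can go in to x 33 (gate at its stop); at x 48 or less it passes up behind the nose, and at z 8 or more the gate has snapped shut under it. Inside, it is free from x 25 (spine) to x 52 (shut gate); pull with it at z -25 to -5
Not all that is in view belongs to the job. Several things have the shape of the clip; the one meant has the colours described above.

How it is judged:
By the outcome, as a careful person would: the job done as asked, in the order asked, and still so for the second after the job is handed in, with the robot touching nothing.
It also fails if it takes over 70 s, if anything falls off the work surface, if the arm or the gripper's body presses on something with over 40 N, if the wrist force passes 120 N, or if a joint passes its speed limit or range.

## Robot

A 6-joint arm with a two-finger parallel gripper is mounted at the origin on the work surface. World frame = base frame: x ahead of the robot, y to its left, z up, the work surface at z = 0. Lengths are in m, angles in rad, forces in N, time in s.
With the tool pointing down it reaches from about 0.375 to 0.9 m from the base axis. Payload 3.1 kg.
Tool frame: the origin (TCP) lies midway between the tips of the shut fingers; the grasp point (between the pads) lies 19 mm behind it; z points along the fingers, y is the line along which they close (so a half turn about z gives the same grasp; the last joint's range is limited). The gripper opens to 85 mm and grips with 20 to 120 N. Pads are 22 mm wide; open, the fingers measure 114 mm over their backs; the gripper's body (76 mm by 85 mm) begins 54 mm behind the grasp point. The pads swing forward as they close: fully open they stand 13 mm farther back than shut.
Start: joints at [1.022, 0.527, 1.433, -0, 1.181, -0.178], TCP at [0.226, 0.583, 0.231] pointing down, gripper open.
Joint ranges: [-3.08, 3.08], [-0.75, 2.2], [0.22, 2.44], [-1.43, 4.57], [0, 2.65], [-2.85, 2.85]. Speed limits (rad/s): [2.79, 2.79, 3.14, 3.14, 3.14, 3.14].

## Interface

Orientations are given as a unit quaternion [x, y, z, w].
In Python, from station import manip gives the robot as it stands. The module is installed in compiled form; this text tells all that it offers.
- The arm moves only by the tool apply_moves, never from a script. Its arguments are lists of equal length, an entry for each row: "claw": the gripper's target within -1 to 1 (fully open at 1, half-way at 0, shut at -1); "travel": the shift along the tool's x, y, z scaled (see below), a list of three; "turn": the turn, a rotation vector about the tool's x, y, z scaled (see below), a list of three. In form: {"claw": [claw, ...], "travel": [[dx, dy, dz], ...], "turn": [[rx, ry, rz], ...]}. A call has 1 to 5 rows; each row is the pose to reach, as a shift and turn from the pose commanded when the call began, along the tool's axes at that moment, turning the shorter way round; what a row does not reach only later rows make up. The controller multiplies each number of a shift by 800 mm and each number of a turn by 180 degrees. A row lasts 1/12 s, in which the tool goes at most 41.7 mm and 7.16 degrees, less where a joint would pass 70% of its speed; a pose out of reach is approached as far as the arm can. A call with a number of a shift or a turn outside -1 to 1 is refused whole. A call with a gripper value outside its range is refused whole. The fingers move at their own pace and stop on an object; "newtons" is the grip in N (left out, the last holds). Time passes only in rows, so rows that repeat a pose let the fingers close. It gives the time, the measured TCP pose, the force, the opening and the grip force at its end, in the units of the state.
- manip.sense(): the state, without advancing time (a new reading comes with each control period).
- manip.snapshot(name): name is "scene" or "top" or "wrist"; returns a dict with "pixels" (384x512x3 uint8, red, green, blue), "depth" (384x512 float32, m along the optical axis (not along the pixel's ray), 0 where there is no reading), "intrinsics" (3x3 intrinsics, pixels), "k1" (the pictures are not rectified: a ray, as slopes to the right and down, at radius r is drawn at 1 + k1 r^2 times it, then the intrinsics apply), "R" (3x3) and "t" (3): a world point X has camera coordinates R X + t. Camera axes: x right, y down, z forward; pixel columns grow to the right and rows downward; lengths in m; the calibration is good to about 2 mm. A picture is of the moment at which its call begins.
- manip.sign_off(): hands the job in; it is judged then, once.
The state is a dict: "t": time; "q": joint angles; "qd": joint speeds; "tau": joint torques, N m; "tcp_pos": TCP position; "tool_rot": TCP orientation; "force": force on the tool from outside, world axes, zero at the start; "ft_torque": the same for the moment, N m; "finger_gap": opening from 0.0 (shut) to 1.0 (fully open); "gripper_force": force on a finger pad.
Only numpy, scipy, OpenCV 4.12 (cv2) and the standard library are available. Lean on these libraries where they do the work, as an engineer would, in place of code of your own. Each camera call takes 0.05 s, during which the arm holds its last target. There are 200 camera calls.

## Working session

There is one attempt and no reset: what is moved stays moved. The work goes in short steps, Python scripts to look and compute and a tool call to move; the robot and the scene stay as the last step left them, time stands still between calls to the robot, and variables do not carry over. Pictures are saved under pics/ and viewed, at most 10 in all, crops included, and the job is handed in when it is done.

Besides the shell and the picture viewer there is one more tool, called after "Emit:" by a JSON object that holds its "op" and its "data". apply_moves: Moves the arm, as the interface text tells. Shifts and turns lie within -1 to 1; 1 stands for 800 mm of shift or 180 degrees of turn. Its arguments: {"type":"object","properties":{"claw":{"type":"array","items":{"type":"number"}},"travel":{"type":"array","items":{"type":"array","items":{"type":"number"}}},"turn":{"type":"array","items":{"type":"array","items":{"type":"number"}}},"newtons":{"type":"number"}},"required":["claw","travel","turn"]}

```bash
mkdir -p pics; cat > h.py <<'E'
import numpy as np, cv2
from station import manip
from scipy.spatial.transform import Rotation as Rot
def snap(n,save=None):
    s=manip.snapshot(n); np.savez('%s.npz'%(save or n),**{k:np.array(v) for k,v in s.items()})
    if save: cv2.imwrite('pics/%s.png'%save,s['pixels'][:,:,::-1])
    return s
def cloud(s):
    K=np.array(s['intrinsics'],float);k1=float(s['k1']);d=np.array(s['depth'])
    v,u=np.mgrid[0:d.shape[0],0:d.shape[1]]
    xd=(u-K[0,2])/K[0,0];yd=(v-K[1,2])/K[1,1]
    x,y=xd.copy(),yd.copy()
    for _ in range(20):
        f=1+k1*(x*x+y*y);x=xd/f;y=yd/f
    P=np.stack([x*d,y*d,d],-1)
    return (P-np.array(s['t']))@np.array(s['R'])   # R^T (P-t)
def proj(s,X):
    c=np.array(s['R'])@np.array(X)+np.array(s['t']);x=c[:2]/c[2];x=x*(1+float(s['k1'])*(x@x))
    K=np.array(s['intrinsics']);return K[0,0]*x[0]+K[0,2],K[1,1]*x[1]+K[1,2]
E
python3 - <<'E'
from h import *
for n in ('scene','top'):
    s=snap(n,n); print(n,s['k1'],np.round(-np.array(s['R']).T@np.array(s['t']),3),s['intrinsics'][0])
a=[cv2.imread('pics/%s.png'%n) for n in('scene','top')]
st=manip.sense();print(st)
E
```

```text
scene 0.06987511631643636 [1.257 0.441 0.8  ] [479.89855821   0.         256.03838357]
top -0.18895183056676218 [0.411 0.042 0.984] [460.35885468   0.         255.12724689]
{'t': 0.1, 'q': array([ 1.02150819e+00,  5.28393889e-01,  1.43376689e+00, -8.38218231e-06,
        1.18141337e+00, -1.78489603e-01]), 'qd': array([-0.00220569, -0.00315436, -0.00413513, -0.00055983, -0.00039399,
        0.00032643]), 'tau': array([ 5.98053539e-04, -4.43305600e+01, -1.78587896e+01, -2.14463271e-04,
        3.84818064e-03, -9.68753909e-06]), 'tcp_pos': array([0.22610197, 0.5819781 , 0.23042109]), 'tool_rot': array([ 1.84337315e-01,  9.82862540e-01, -9.27248709e-04, -3.48994599e-04]), 'force': array([0.02231193, 0.92152545, 0.21439785]), 'ft_torque': array([-0.00031318, -0.05149994,  0.02730236]), 'gripper_force': 0.0, 'finger_gap': 0.9999896341240488}
```

View pics/scene.png

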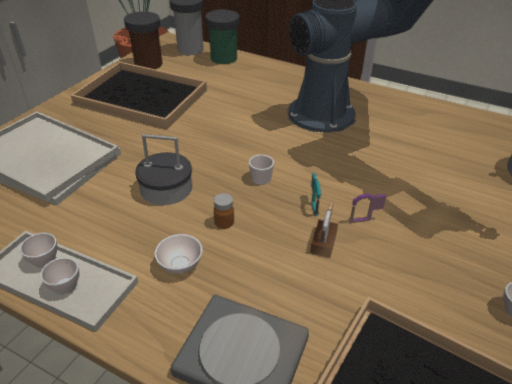

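View pics/top.png

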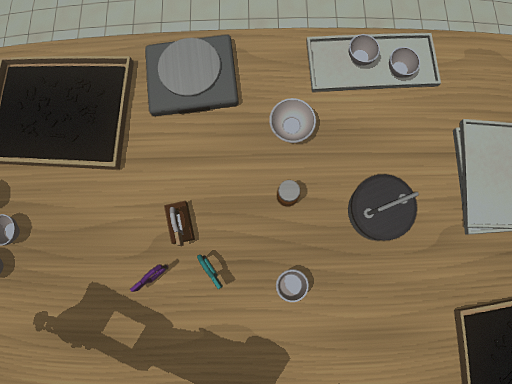

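Lookalikes: a silver clip in the dark stand (scene 326,225 / top 178,222), a teal one (scene 315,193 / top 209,270) and a purple one (scene 367,207 / top 150,277). I choose the silver one in the stand and check it in a close crop, with the bail beside it.

```bash
python3 - <<'E'
from h import *
def crop(n,x,y,w,h,W,H): return cv2.resize(cv2.imread('pics/%s.png'%n)[y:y+h,x:x+w],(W,H),interpolation=cv2.INTER_CUBIC)
a=np.hstack([crop('top',140,190,80,60,400,300),crop('top',340,165,80,60,400,300)])
b=np.hstack([crop('scene',290,195,80,60,400,300),crop('scene',125,125,80,60,400,300)])
cv2.imwrite('pics/c1.png',np.vstack([a,b]))
for n in('top','scene'):
    s=np.load(n+'.npz');P=cloud(s)
    np.save(n+'_P.npy',P)
    # tin by lid height
    X=P.reshape(-1,3)
    print(n,'table z',np.median(X[(abs(X[:,2])<.02),2]))
    if n=='top':
        for nm,(u,v) in dict(stand=(178,222),clip=(178,222),tin=(383,207),cup=(292,286),jar=(289,191),bowl=(293,121)).items():
            print(nm,np.round(P[v,u],3))
    reg=P[:,:,2]
t=np.load('top_P.npy').reshape(-1,3)
c=t[(t[:,2]>.06)&(t[:,2]<.075)]
g=np.load('top_P.npy')[207-45:207+45,383-45:383+45].reshape(-1,3)
lid=g[(g[:,2]>.06)&(g[:,2]<.08)];print('lid',lid.min(0),lid.max(0),len(lid))
(cx,cy),r=cv2.minEnclosingCircle(lid[:,:2].astype(np.float32));print(cx,cy,r)
for n in('top','scene'):
    P=np.load(n+'_P.npy').reshape(-1,3)
    b=P[(P[:,2]>.145)&(P[:,2]<.175)&(np.hypot(P[:,0]-cx,P[:,1]-cy)<.06)]
    if len(b): 
        m=b.mean(0);u,sv,vt=np.linalg.svd(b[:,:2]-m[:2],full_matrices=0);print(n,'bail',m,b.min(0),b.max(0),vt[0],len(b))
    g=P[(abs(P[:,0]-np.load('top_P.npy')[222,178][0])<.06)&(abs(P[:,1]-np.load('top_P.npy')[222,178][1])<.06)]
    for lo,hi in((.02,.04),(.045,.07),(.07,.09),(.09,.12)):
        k=g[(g[:,2]>lo)&(g[:,2]<hi)]
        if len(k)>3:
            r=cv2.minAreaRect((k[:,:2]*1000).astype(np.float32));print(n,lo,hi,len(k),np.round(k.mean(0),4),r)
E
```

```text
top table z 0.0003922199554200726
stand [0.514 0.223 0.017]
clip [0.514 0.223 0.017]
tin [ 0.518 -0.178  0.16 ]
cup [ 0.375 -0.016  0.001]
jar [ 0.566 -0.011  0.074]
bowl [ 0.735 -0.029  0.007]
scene table z -0.00011686017198129985
lid [ 0.46507939 -0.27588689  0.06012315] [ 0.59997245 -0.13739898  0.07764683] 3192
0.5320202112197876 -0.20606820285320282 0.06996764242649078
top bail [ 0.52834939 -0.20499268  0.15773833] [ 0.51127755 -0.24490141  0.14523421] [ 0.54777827 -0.16668156  0.16123194] [-0.36430843  0.93127835] 196
top 0.02 0.04 589 [0.5157 0.2181 0.0297] ((514.1534423828125, 220.93917846679688), (83.61845397949219, 47.255672454833984), 10.953756332397461)
top 0.045 0.07 41 [0.4822 0.2111 0.0577] ((499.459228515625, 214.93209838867188), (75.19334411621094, 8.240478515625), 6.105276584625244)
top 0.07 0.09 176 [0.4984 0.2171 0.0828] ((500.1894836425781, 218.33843994140625), (77.64966583251953, 10.679311752319336), 11.752033233642578)
top 0.09 0.12 23 [0.5114 0.2206 0.0912] ((513.076416015625, 220.204345703125), (22.14276885986328, 6.055672645568848), 1.360040307044983)
scene bail [ 0.53294738 -0.20528605  0.15531423] [ 0.51271457 -0.24659332  0.14510328] [ 0.55007516 -0.16535616  0.16039466] [-0.35349123  0.93543784] 135
scene 0.02 0.04 516 [0.5224 0.2244 0.0291] ((515.69580078125, 222.23712158203125), (86.53445434570312, 46.001304626464844), 11.377638816833496)
scene 0.045 0.07 33 [0.5205 0.2248 0.0571] ((504.0884704589844, 223.8543701171875), (73.8641586303711, 6.616168022155762), 5.781947135925293)
scene 0.07 0.09 114 [0.5118 0.2221 0.082 ] ((501.7445068359375, 219.7311553955078), (81.0666275024414, 9.87189769744873), 10.859657287597656)
scene 0.09 0.12 6 [0.5133 0.222  0.0908] ((516.5430908203125, 221.50213623046875), (18.87836456298828, 5.5003204345703125), 5.851654529571533)
```

View pics/c1.png

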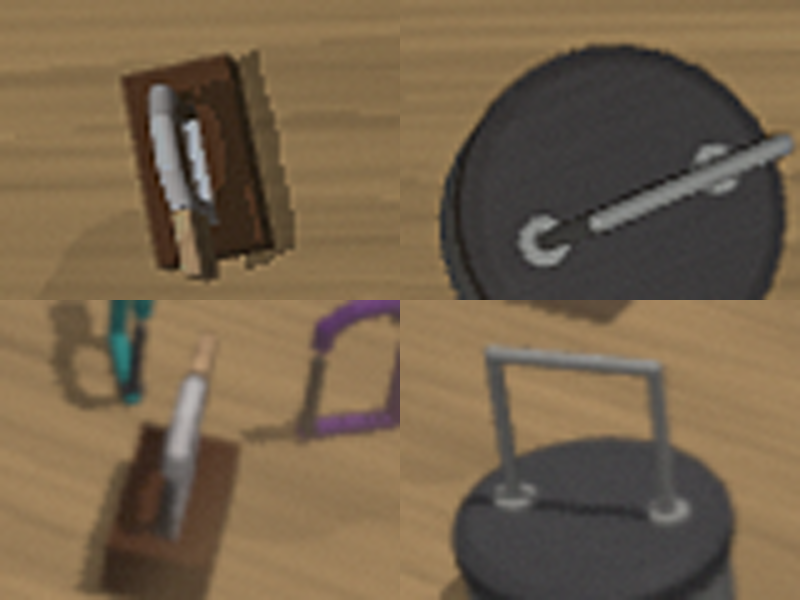

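The crop shows aluminium with a plywood plate, standing in the dark block, so the choice holds. Measured heights fit: clip top 0.091, lid 0.070, bar about 0.155–0.16. The plate is at about (0.478, 0.214) and the yaw is 11°. The bail's x axis is at about 21°.

```bash
cat >> h.py <<'E'
def go(p,yaw=None):
    """scaled shift/turn to take measured TCP to p, clip-x yaw (deg), tool down"""
    st=manip.sense();q=Rot.from_quat(st['tool_rot']);d=q.inv().apply(np.array(p)-st['tcp_pos'])
    print('tcp',np.round(st['tcp_pos'],4),'travel',np.round(d/.8,4),'mm',np.round(d*1000,1))
    if yaw is not None:
        y=np.deg2rad(yaw);T=np.array([[-np.cos(y),-np.sin(y),0],[-np.sin(y),np.cos(y),0],[0,0,-1]])
        best=T.T
        r=(q.inv()*Rot.from_matrix(best)).as_rotvec();print('turn',np.round(r/np.pi,4),'deg',np.round(np.rad2deg(r),2))
    print('F',np.round(st['force'],2),'gap',st['finger_gap'],'t',st['t'],'q',np.round(st['q'],2))
E
python3 - <<'E'
from h import *
go([.4757,.2138,.142],11.2)
P=np.load('top_P.npy')
g=P[240:300,190:235].reshape(-1,3);g=g[g[:,2]>.015];print('teal',g.min(0),g.max(0))
g=P[240:300,120:178].reshape(-1,3);g=g[(g[:,2]>.015)];print('purple',g.min(0),g.max(0))
E
```

```text
tcp [0.2261 0.582  0.2304] travel [-0.4576 -0.3157  0.111 ] mm [-366.1 -252.5   88.8]
turn [-0.0006 -0.0003 -0.1802] deg [ -0.1   -0.05 -32.44]
F [0.02 0.92 0.21] gap 0.9999896341240488 t 0.1 q [ 1.02  0.53  1.43 -0.    1.18 -0.18]
teal [0.37654516 0.04236396 0.01849789] [0.4417244  0.17490393 0.9841685 ]
purple [0.37078522 0.04236396 0.01509248] [0.47501453 0.30738626 0.9841685 ]
```

Emit:
{"op": "apply_moves", "data": {"claw": [0,0,0,0,0], "travel": [[-0.4576,-0.3157,0.05],[-0.4576,-0.3157,0.05],[-0.4576,-0.3157,0.05],[-0.4576,-0.3157,0.05],[-0.4576,-0.3157,0.05]], "turn": [[0,0,-0.18],[0,0,-0.18],[0,0,-0.18],[0,0,-0.18],[0,0,-0.18]], "newtons": 80}}

```text
t: 0.52
tcp_pos: [0.3383, 0.4172, 0.213]
tool_rot: [-0.1, 0.995, -0.0, -0.0]
force: [0.9, 0.6, -0.7]
finger_gap: 0.5
gripper_force: 0.0
```

```bash
python3 -c "
from h import *
go([.4757,.2138,.142],11.2)"
```

```text
tcp [0.3383 0.4172 0.213 ] travel [-0.1176 -0.2834  0.0888] mm [ -94.1 -226.7   71. ]
turn [-0.     -0.0001  0.0018] deg [-0.   -0.03  0.33]
F [ 0.89  0.6  -0.65] gap 0.4996787214327238 t 0.5167 q [ 0.68  0.43  1.67  0.    1.04 -1.09]
```

Emit:
{"op": "apply_moves", "data": {"claw": [0,0,0,0,0], "travel": [[-0.1176,-0.2834,0.08],[-0.1176,-0.2834,0.08],[-0.1176,-0.2834,0.08],[-0.1176,-0.2834,0.08],[-0.1176,-0.2834,0.08]], "turn": [[0,0,0],[0,0,0],[0,0,0],[0,0,0],[0,0,0]]}}

```text
t: 0.93
tcp_pos: [0.4504, 0.249, 0.1603]
tool_rot: [-0.097, 0.995, -0.0, -0.0]
force: [0.2, 0.4, -0.2]
finger_gap: 0.5
gripper_force: 0.0
```

```bash
python3 -c "
from h import *
go([.4757,.2138,.122],11.2)"
```

```text
tcp [0.4504 0.249  0.1603] travel [-0.0225 -0.0493  0.0479] mm [-18.  -39.4  38.3]
turn [ 0.     -0.0001 -0.0002] deg [ 0.   -0.02 -0.04]
F [ 0.2   0.44 -0.19] gap 0.500154049560195 t 0.9333 q [ 0.29  0.48  1.78  0.    0.88 -1.48]
```

Emit:
{"op": "apply_moves", "data": {"claw": [0,0,0,0,0], "travel": [[-0.0225,-0.0493,0.03],[-0.0225,-0.0493,0.03],[-0.0225,-0.0493,0.03],[-0.0225,-0.0493,0.03],[-0.0225,-0.0493,0.03]], "turn": [[0,0,0],[0,0,0],[0,0,0],[0,0,0],[0,0,0]]}}

```text
t: 1.35
tcp_pos: [0.4743, 0.2165, 0.1372]
tool_rot: [-0.098, 0.995, 0.0, -0.0]
force: [0.1, -0.3, 0.2]
finger_gap: 0.5
gripper_force: 0.0
```

```bash
python3 -c "
from h import *
s=snap('wrist','w1')
go([.4757,.2138,.042],11.2)
P=cloud(s)
g=P.reshape(-1,3)
ok=(s['depth'].reshape(-1)>.01)&(abs(g[:,0]-.5)<.07)&(abs(g[:,1]-.218)<.04)
g=g[ok]
for lo,hi in((.02,.035),(.045,.1),(.075,.1)):
    k=g[(g[:,2]>lo)&(g[:,2]<hi)]
    if len(k)>5: print(lo,len(k),k.min(0),k.max(0),cv2.minAreaRect((k[:,:2]*1000).astype(np.float32)))
"
```

```text
tcp [0.4743 0.2169 0.1374] travel [-0.0009 -0.0041  0.1193] mm [-0.7 -3.3 95.4]
turn [0.0001 0.0001 0.0004] deg [0.02 0.01 0.07]
F [-0.14  0.32  0.77] gap 0.49504978400631894 t 1.4 q [ 0.21  0.53  1.78  0.    0.83 -1.55]
0.02 3413 [0.47056304 0.19025442 0.0200405 ] [0.55958917 0.25142663 0.03456141] ((514.9603881835938, 220.91162109375), (81.9484634399414, 46.29631042480469), 11.416084289550781)
0.045 1409 [0.4632898  0.20697009 0.0450895 ] [0.54005264 0.22981308 0.09347397] ((501.9130554199219, 218.04278564453125), (78.2745132446289, 9.518251419067383), 11.10230827331543)
0.075 1282 [0.4632898  0.20711907 0.07544325] [0.54005264 0.22981308 0.09347397] ((501.94146728515625, 217.9348602294922), (78.2794189453125, 9.459997177124023), 11.320624351501465)
```

View pics/w1.png

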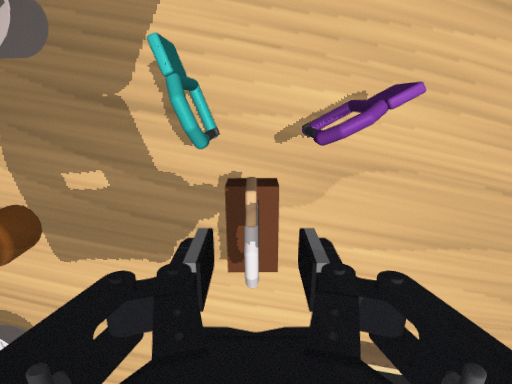

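The wrist view shows the silver clip between the open fingers (251,235) with its plate at (251,195), and the others well away. Plate centre is (0.477, 0.213). I descend and grip.

Emit:
{"op": "apply_moves", "data": {"claw": [0,0,0,0,0], "travel": [[0,-0.005,0.05],[0,-0.005,0.1],[0,-0.005,0.119],[0,-0.005,0.119],[0,-0.005,0.119]], "turn": [[0,0,0],[0,0,0],[0,0,0],[0,0,0],[0,0,0]]}}

```text
t: 1.82
tcp_pos: [0.4751, 0.2128, 0.0417]
tool_rot: [-0.098, 0.995, -0.0, -0.001]
force: [0.4, 0.9, -0.3]
finger_gap: 0.5
gripper_force: 0.0
```

```bash
python3 -c "
from h import *
go([.475,.2130,.042],11.2)"
```

```text
tcp [0.4751 0.2128 0.0417] travel [ 0.0001  0.0003 -0.0003] mm [ 0.1  0.2 -0.3]
turn [ 0.     -0.0003  0.0005] deg [ 0.   -0.06  0.08]
F [ 0.45  0.92 -0.29] gap 0.4999063935095625 t 1.8167 q [ 0.21  0.7   1.83  0.    0.61 -1.56]
```

Emit:
{"op": "apply_moves", "data": {"claw": [-1,-1,-1,-1,-1], "travel": [[0,0,0],[0,0,0],[0,0,0],[0,0,0],[0,0,0]], "turn": [[0,0,0],[0,0,0],[0,0,0],[0,0,0],[0,0,0]], "newtons": 80}}

```text
t: 2.23
tcp_pos: [0.477, 0.2123, 0.0434]
tool_rot: [-0.097, 0.995, 0.0, 0.002]
force: [-0.6, 1.5, 6.5]
finger_gap: 0.082
gripper_force: 78.0
```

Emit:
{"op": "apply_moves", "data": {"claw": [-1,-1,-1,-1,-1], "travel": [[0,0,0],[0,0,0],[0,0,0],[0,0,-0.01],[0,0,-0.02]], "turn": [[0,0,0],[0,0,0],[0,0,0],[0,0,0],[0,0,0]]}}

```text
t: 2.65
tcp_pos: [0.4756, 0.2119, 0.0583]
tool_rot: [-0.097, 0.995, 0.0, -0.0]
force: [-0.5, 3.6, -2.6]
finger_gap: 0.078
gripper_force: 77.7
```

Emit:
{"op": "apply_moves", "data": {"claw": [-1,-1,-1,-1,-1], "travel": [[0,0,-0.02],[0,0,-0.05],[0,0,-0.09],[0,0,-0.14],[0,0,-0.19]], "turn": [[0,0,0],[0,0,0],[0,0,0],[0,0,0],[0,0,0]]}}

```text
t: 3.07
tcp_pos: [0.4748, 0.2109, 0.2114]
tool_rot: [-0.097, 0.995, -0.0, -0.001]
force: [0.8, 0.0, -0.7]
finger_gap: 0.081
gripper_force: 78.4
```

```bash
python3 - <<'E'
from h import *
# bail geometry
for n in('top','scene'):
    P=np.load(n+'_P.npy').reshape(-1,3)
    e=np.array([np.cos(np.deg2rad(21.1)),np.sin(np.deg2rad(21.1))]);c=np.array([.532,-.206])
    r=P[:,:2]-c;ok=np.hypot(*r.T)<.06
    for lo,hi in((.08,.1),(.1,.12),(.12,.14),(.15,.156),(.156,.165)):
        k=ok&(P[:,2]>lo)&(P[:,2]<hi)
        a=r[k]@e;b=r[k]@np.array([-e[1],e[0]])
        if k.sum()>3:
            print(n,lo,k.sum(),'x',np.round([np.median(a),a.min(),a.max()],4),'y',np.round([b.min(),b.max()],4),'slope deg',np.rad2deg(np.polyfit(b,a,1)[0]))
bar=np.array([.530,-.2055]);yaw=21.1
o=bar-0.095*e   # bar at clip x 95
g=o-0.002*e
print('bar guess radius',np.linalg.norm(bar),'target',g)
go([g[0],g[1],.25],yaw)
E
```

```text
top 0.08 11 x [ 0.0001 -0.0042  0.0037] y [0.0397 0.0431] slope deg 52.69154424424408
top 0.1 14 x [-0.0006 -0.0052  0.0027] y [-0.0384  0.0433] slope deg -2.660334174758333
top 0.12 12 x [-0.0025 -0.0061  0.0015] y [0.0399 0.0434] slope deg 36.5458619479673
top 0.15 23 x [-0.0031 -0.0071  0.0013] y [-0.0416  0.042 ] slope deg -0.7786678419923481
top 0.156 169 x [-0.0031 -0.0072  0.001 ] y [-0.0412  0.0433] slope deg -0.2218895769855791
scene 0.08 46 x [0.0039 0.0012 0.0076] y [-0.0426  0.0427] slope deg -0.1164064567169187
scene 0.1 48 x [ 0.0028 -0.0015  0.0063] y [-0.0432  0.0423] slope deg 0.33715962010019107
scene 0.12 47 x [ 0.0027 -0.0032  0.0085] y [-0.0416  0.0419] slope deg 0.5918671645848008
scene 0.15 49 x [ 0.0013 -0.0053  0.0049] y [-0.0407  0.0418] slope deg 0.09454864554501982
scene 0.156 73 x [ 0.0014 -0.004   0.0058] y [-0.0402  0.0422] slope deg 0.654996229000677
bar guess radius 0.5684454679210663 target [ 0.43950351 -0.24041969]
tcp [0.4748 0.2109 0.2114] travel [ 0.1523 -0.545  -0.0475] mm [ 121.9 -436.   -38. ]
turn [-0.0002 -0.0007 -0.0553] deg [-0.03 -0.13 -9.96]
F [ 0.81  0.03 -0.74] gap 0.08145600382474547 t 3.0667 q [ 0.2   0.41  1.72 -0.    1.01 -1.56]
```

Emit:
{"op": "apply_moves", "data": {"claw": [-1,-1,-1,-1,-1], "travel": [[0.01,-0.05,-0.045],[0.15,-0.545,-0.045],[0.15,-0.545,-0.045],[0.15,-0.545,-0.045],[0.15,-0.545,-0.045]], "turn": [[0,0,-0.01],[0,0,-0.055],[0,0,-0.055],[0,0,-0.055],[0,0,-0.055]]}}

```text
t: 3.48
tcp_pos: [0.4621, 0.0175, 0.2416]
tool_rot: [-0.183, 0.983, -0.001, 0.0]
force: [0.0, -0.6, -1.5]
finger_gap: 0.084
gripper_force: 78.4
```

```bash
python3 -c "
from h import *
go([.4395,-.2395,.25],21.1)"
```

```text
tcp [0.4621 0.0175 0.2416] travel [ 0.1421 -0.2895 -0.0102] mm [ 113.7 -231.6   -8.1]
turn [-0.0004  0.0001  0.0001] deg [-0.07  0.02  0.02]
F [ 0.02 -0.6  -1.49] gap 0.08366622925451726 t 3.4833 q [-0.2   0.29  1.81 -0.    1.03 -2.14]
```

Emit:
{"op": "apply_moves", "data": {"claw": [-1,-1,-1,-1,-1], "travel": [[0.142,-0.29,-0.01],[0.142,-0.29,-0.01],[0.142,-0.29,-0.01],[0.142,-0.29,-0.01],[0.142,-0.29,-0.01]], "turn": [[0,0,0],[0,0,0],[0,0,0],[0,0,0],[0,0,0]]}}

```text
t: 3.9
tcp_pos: [0.4435, -0.1901, 0.2478]
tool_rot: [-0.182, 0.983, -0.0, -0.0]
force: [1.7, -0.1, -0.7]
finger_gap: 0.08
gripper_force: 78.4
```

Emit:
{"op": "apply_moves", "data": {"claw": [-1,-1,-1], "travel": [[0.02,-0.05,0],[0.02,-0.05,0],[0.02,-0.05,0]], "turn": [[0,0,0],[0,0,0],[0,0,0]]}}

```text
t: 4.15
tcp_pos: [0.4437, -0.2339, 0.2475]
tool_rot: [-0.18, 0.984, -0.0, -0.0]
force: [0.1, 1.2, -1.3]
finger_gap: 0.081
gripper_force: 78.6
```

```bash
python3 -c "
from h import *
go([.4395,-.2395,.2],21.1)
s=snap('scene','s2');t=snap('top','t2');w=snap('wrist','w2')
p=[cv2.imread('pics/%s.png'%n) for n in('s2','t2')]
a=cv2.resize(p[0][90:210,100:260],(400,300),interpolation=2);b=cv2.resize(p[1][150:270,320:480],(400,300),interpolation=2)
cv2.imwrite('pics/c2.png',np.vstack([np.hstack([a,b]),np.hstack([cv2.resize(cv2.imread('pics/w2.png'),(400,300)),a*0])]))
"
```

```text
tcp [ 0.4437 -0.2339  0.2475] travel [ 0.0074 -0.0046  0.0593] mm [ 5.9 -3.7 47.5]
turn [-0.0003 -0.0001 -0.0018] deg [-0.06 -0.01 -0.32]
F [ 0.08  1.18 -1.33] gap 0.08097454351630816 t 4.15 q [-0.71  0.34  1.72 -0.    1.08 -2.64]
```

View pics/c2.png

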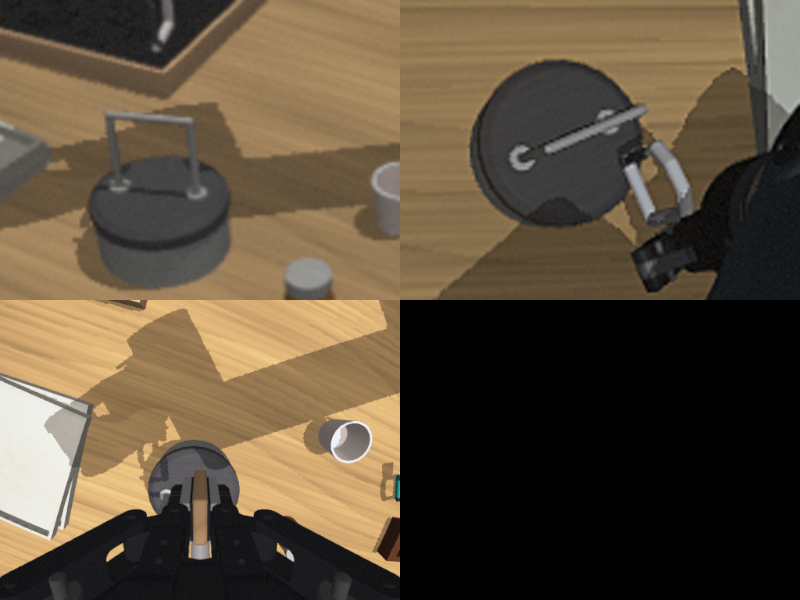

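The clip is held upright, gate toward the bail, next to the tin. The bail looks open and unobstructed. I check the clip's pose in the hand from the depth data.

```bash
python3 - <<'E'
from h import *
st=manip.sense();e=np.array([np.cos(np.deg2rad(20.8)),np.sin(np.deg2rad(20.8)),0]);f=np.array([-e[1],e[0],0])
o=st['tcp_pos']+[0,0,.019]+.002*e
for n in('t2','s2','w2'):
    s=np.load(n+'.npz');P=cloud(s).reshape(-1,3)-o
    a,b,c=P@e*1000,P@f*1000,P[:,2]*1000
    k=(s['depth'].ravel()>.01)&(a>13)&(a<75)&(abs(b)<12)&(c>-60)&(c<40)
    print(n,k.sum())
    for lo in range(13,70,8):
        m=k&(a>=lo)&(a<lo+8)
        if m.sum()>2: print('  x',lo,m.sum(),'y',np.round([b[m].min(),np.median(b[m]),b[m].max()],1),'z',np.round([c[m].min(),c[m].max()],1))
    print('  xmax',a[k].max() if k.any() else 0)
E
```

```text
t2 431
  x 13 89 y [-4.6  2.1  4.7] z [-51.5  26.1]
  x 21 65 y [-6.9  0.1  4.6] z [-52.   30.6]
  x 29 61 y [-7.   0.5  4.4] z [-53.   29.4]
  x 37 59 y [-5.5  0.4  4.7] z [-52.7  28.7]
  x 45 65 y [-6.7  0.4  4.5] z [-53.7  25.8]
  x 53 90 y [-5.1  2.   5.5] z [-50.4  22.2]
  xmax 61.48176102690244
s2 296
  x 13 98 y [-8.8 -1.6  2.5] z [-50.1  22.5]
  x 21 23 y [-6.  -1.2  2. ] z [-54.1  28.2]
  x 29 17 y [-6.5 -0.4  2.3] z [-53.2  28.4]
  x 37 20 y [-6.  -1.4  2. ] z [-52.8  29.6]
  x 45 22 y [-5.1 -0.4  1.8] z [-54.6  27.2]
  x 53 66 y [-7.7 -2.   2.8] z [-55.  24.]
  x 61 50 y [-6.9 -2.3  3. ] z [-53.5  20.1]
  xmax 66.17945444496473
w2 400
  x 13 400 y [-6.  -1.3  3.9] z [12.8 23.3]
  xmax 20.172420167651854
```

```bash
python3 -c "
from h import *
go([.4495,-.2368,.149],21.1)"
```

```text
tcp [ 0.4436 -0.2298  0.247 ] travel [-0.0039 -0.0111  0.1224] mm [-3.1 -8.8 98. ]
turn [ 0.0005 -0.0002 -0.0001] deg [ 0.09 -0.04 -0.01]
F [-0.31 -0.42 -1.04] gap 0.08114131038986999 t 4.3 q [-0.7   0.34  1.72  0.    1.08 -2.64]
```

Emit:
{"op": "apply_moves", "data": {"claw": [-1,-1,-1,-1,-1], "travel": [[-0.004,-0.011,0.03],[-0.004,-0.011,0.08],[-0.004,-0.011,0.115],[-0.004,-0.011,0.122],[-0.004,-0.011,0.122]], "turn": [[0,0,0],[0,0,0],[0,0,0],[0,0,0],[0,0,0]]}}

```text
t: 4.72
tcp_pos: [0.4493, -0.2357, 0.1479]
tool_rot: [-0.184, 0.983, 0.002, -0.002]
force: [0.7, 0.7, -1.6]
finger_gap: 0.081
gripper_force: 78.5
```

Emit:
{"op": "apply_moves", "data": {"claw": [-1,-1,-1], "travel": [[0,0,0],[0,0,0],[0,0,0]], "turn": [[0,0,0],[0,0,0],[0,0,0]]}}

```text
t: 4.97
tcp_pos: [0.4517, -0.2388, 0.1513]
tool_rot: [-0.183, 0.983, -0.002, 0.001]
force: [-0.6, 0.1, -0.9]
finger_gap: 0.083
gripper_force: 78.5
```

```bash
python3 -c "
from h import *
go([.4495,-.2368,.149],21.1)"
```

```text
tcp [ 0.4517 -0.2388  0.1513] travel [0.0017 0.0033 0.0028] mm [1.3 2.7 2.2]
turn [-0.0011  0.0006 -0.    ] deg [-0.2   0.11 -0.01]
F [-0.59  0.09 -0.89] gap 0.0831025192916666 t 4.9667 q [-0.71  0.49  1.8  -0.    0.85 -2.64]
```

Emit:
{"op": "apply_moves", "data": {"claw": [-1,-1,-1,-1,-1], "travel": [[-0.0025,0.002,0.001],[-0.005,0.002,0.001],[-0.0075,0.002,0.001],[-0.0075,0.002,0.001],[-0.0075,0.002,0.001]], "turn": [[0,0,0],[0,0,0],[0,0,0],[0,0,0],[0,0,0]]}}

```text
t: 5.38
tcp_pos: [0.4558, -0.2347, 0.1487]
tool_rot: [-0.183, 0.983, -0.0, 0.0]
force: [0.3, 0.2, -1.9]
finger_gap: 0.081
gripper_force: 78.5
```

```bash
cat >> h.py <<'E'
def rep(bar=(.5307,-.2055),yaw=21.1):
    st=manip.sense();e=np.array([np.cos(np.deg2rad(yaw)),np.sin(np.deg2rad(yaw)),0]);f=np.array([-e[1],e[0],0])
    d=np.array([*bar,.155])-(st['tcp_pos']+[0,0,.019]+.002*e)
    F=st['force'];print('t %.2f bar in clip x %.1f y %.1f z %.1f | F x %.1f y %.1f z %.1f grip %.0f'%(st['t'],*(1000*np.array([d@e,d@f,d[2]])),F@e,F@f,F[2],st['gripper_force']))
E
python3 -c "
from h import *
rep();go([.4495,-.2368,.149],21.1)"
```

```text
t 5.38 bar in clip x 78.4 y 0.2 z -12.7 | F x 0.3 y 0.1 z -1.9 grip 79
tcp [ 0.4558 -0.2347  0.1487] travel [ 0.0083  0.0003 -0.0003] mm [ 6.6  0.3 -0.3]
turn [-0.0001  0.0001 -0.0002] deg [-0.02  0.01 -0.03]
F [ 0.26  0.2  -1.89] gap 0.0810552773104412 t 5.3833 q [-0.69  0.5   1.79 -0.    0.85 -2.63]
```

Emit:
{"op": "apply_moves", "data": {"claw": [-1,-1,-1,-1,-1], "travel": [[-0.002,0,0],[-0.004,0,0],[-0.006,0,0],[-0.008,0,0],[-0.01,0,0]], "turn": [[0,0,0],[0,0,0],[0,0,0],[0,0,0],[0,0,0]]}}

```text
t: 5.8
tcp_pos: [0.4632, -0.2317, 0.1485]
tool_rot: [-0.183, 0.983, 0.0, -0.0]
force: [0.0, -0.0, -0.9]
finger_gap: 0.081
gripper_force: 78.5
```

```bash
python3 -c "
from h import *
rep()"
```

```text
t 5.80 bar in clip x 70.4 y 0.2 z -12.5 | F x 0.0 y -0.0 z -0.9 grip 79
```

Emit:
{"op": "apply_moves", "data": {"claw": [-1,-1,-1,-1], "travel": [[-0.002,0,0],[-0.004,0,0],[-0.004,0,0],[-0.004,0,0]], "turn": [[0,0,0],[0,0,0],[0,0,0],[0,0,0]]}}

```text
t: 6.13
tcp_pos: [0.4661, -0.2305, 0.1486]
tool_rot: [-0.183, 0.983, 0.0, -0.0]
force: [-0.1, 0.6, -1.6]
finger_gap: 0.085
gripper_force: 78.5
```

```bash
python3 -c "
from h import *
rep()"
```

```text
t 6.13 bar in clip x 67.3 y 0.1 z -12.6 | F x 0.1 y 0.6 z -1.6 grip 79
```

Emit:
{"op": "apply_moves", "data": {"claw": [-1,-1,-1], "travel": [[-0.002,0,0],[-0.0025,0,0],[-0.0025,0,0]], "turn": [[0,0,0],[0,0,0],[0,0,0]]}}

```text
t: 6.38
tcp_pos: [0.4675, -0.2299, 0.1485]
tool_rot: [-0.183, 0.983, 0.0, -0.0]
force: [-1.3, -0.7, -1.0]
finger_gap: 0.082
gripper_force: 78.5
```

```bash
python3 -c "
from h import *
rep()"
```

```text
t 6.38 bar in clip x 65.8 y -0.0 z -12.5 | F x -1.5 y -0.2 z -1.0 grip 79
```

Emit:
{"op": "apply_moves", "data": {"claw": [-1,-1,-1], "travel": [[-0.002,0,0],[-0.0025,0,0],[-0.0025,0,0]], "turn": [[0,0,0],[0,0,0],[0,0,0]]}}

```text
t: 6.63
tcp_pos: [0.4695, -0.2291, 0.1484]
tool_rot: [-0.183, 0.983, 0.0, -0.0]
force: [-1.4, -0.5, -2.6]
finger_gap: 0.082
gripper_force: 78.5
```

```bash
python3 -c "
from h import *
rep()"
```

```text
t 6.63 bar in clip x 63.6 y -0.0 z -12.4 | F x -1.5 y 0.0 z -2.6 grip 79
```

Emit:
{"op": "apply_moves", "data": {"claw": [-1,-1,-1], "travel": [[-0.002,0,0],[-0.0025,0,0],[-0.0025,0,0]], "turn": [[0,0,0],[0,0,0],[0,0,0]]}}

```text
t: 6.88
tcp_pos: [0.4715, -0.2283, 0.1484]
tool_rot: [-0.183, 0.983, 0.0, -0.0]
force: [-1.9, -0.5, -1.9]
finger_gap: 0.086
gripper_force: 78.5
```

```bash
python3 -c "
from h import *
rep()"
```

```text
t 6.88 bar in clip x 61.4 y -0.0 z -12.4 | F x -2.0 y 0.3 z -1.9 grip 79
```

Contact starts at about x 66 and the force is 1.5–2 N, which fits the gate giving. I press on.

Emit:
{"op": "apply_moves", "data": {"claw": [-1,-1,-1,-1,-1], "travel": [[-0.002,0,0],[-0.004,0,0],[-0.006,0,0],[-0.008,0,0],[-0.01,0,0]], "turn": [[0,0,0],[0,0,0],[0,0,0],[0,0,0],[0,0,0]]}}

```text
t: 7.3
tcp_pos: [0.4791, -0.2256, 0.1486]
tool_rot: [-0.183, 0.983, -0.0, -0.0]
force: [-2.2, -1.8, -1.1]
finger_gap: 0.079
gripper_force: 78.6
```

```bash
python3 -c "
from h import *
rep()"
```

```text
t 7.30 bar in clip x 53.3 y 0.2 z -12.6 | F x -2.8 y -0.9 z -1.1 grip 79
```

Emit:
{"op": "apply_moves", "data": {"claw": [-1,-1,-1,-1,-1], "travel": [[-0.002,0,0],[-0.004,0,0],[-0.006,0,0],[-0.008,0,0],[-0.01,0,0]], "turn": [[0,0,0],[0,0,0],[0,0,0],[0,0,0],[0,0,0]]}}

```text
t: 7.72
tcp_pos: [0.4864, -0.2226, 0.1484]
tool_rot: [-0.183, 0.983, 0.0, -0.0]
force: [-3.9, -1.8, -0.8]
finger_gap: 0.089
gripper_force: 78.6
```

```bash
python3 -c "
from h import *
rep()"
```

```text
t 7.72 bar in clip x 45.4 y -0.0 z -12.4 | F x -4.2 y -0.3 z -0.8 grip 79
```

Emit:
{"op": "apply_moves", "data": {"claw": [-1,-1,-1,-1], "travel": [[-0.002,0,0],[-0.004,0,0],[-0.004,0,0],[-0.004,0,0]], "turn": [[0,0,0],[0,0,0],[0,0,0],[0,0,0]]}}

```text
t: 8.05
tcp_pos: [0.4897, -0.2213, 0.1482]
tool_rot: [-0.183, 0.983, 0.0, 0.0]
force: [-3.0, -0.8, -3.9]
finger_gap: 0.082
gripper_force: 78.3
```

```bash
python3 -c "
from h import *
rep()"
```

```text
t 8.05 bar in clip x 42.0 y -0.0 z -12.2 | F x -3.1 y 0.4 z -3.9 grip 78
```

Emit:
{"op": "apply_moves", "data": {"claw": [-1,-1,-1,-1,-1], "travel": [[-0.002,0,0],[-0.002,0,0.003],[-0.002,0,0.006],[-0.002,0,0.009],[-0.002,0,0.012]], "turn": [[0,0,0],[0,0,0],[0,0,0],[0,0,0],[0,0,0]]}}

```text
t: 8.47
tcp_pos: [0.4922, -0.2212, 0.1391]
tool_rot: [-0.182, 0.983, -0.001, 0.001]
force: [0.8, -0.9, -1.9]
finger_gap: 0.082
gripper_force: 78.4
```

```bash
python3 -c "
from h import *
rep()"
```

```text
t 8.47 bar in clip x 39.6 y 0.8 z -3.1 | F x 0.4 y -1.1 z -1.9 grip 78
```

Emit:
{"op": "apply_moves", "data": {"claw": [-1,-1,-1,-1,-1], "travel": [[0,0,0.003],[0,0,0.006],[0,0,0.009],[0,0,0.012],[0,0,0.0135]], "turn": [[0,0,0],[0,0,0],[0,0,0],[0,0,0],[0,0,0]]}}

```text
t: 8.88
tcp_pos: [0.4911, -0.2209, 0.1279]
tool_rot: [-0.183, 0.983, 0.0, 0.0]
force: [-0.2, -0.2, -2.0]
finger_gap: 0.087
gripper_force: 78.4
```

```bash
python3 -c "
from h import *
rep()"
```

```text
t 8.88 bar in clip x 40.5 y 0.1 z 8.1 | F x -0.3 y -0.1 z -2.0 grip 78
```

Emit:
{"op": "apply_moves", "data": {"claw": [-1,-1,-1,-1], "travel": [[0,0,0.002],[0,0,0.003],[0,0,0.003],[0,0,0.003]], "turn": [[0,0,0],[0,0,0],[0,0,0],[0,0,0]]}}

```text
t: 9.22
tcp_pos: [0.4911, -0.221, 0.1258]
tool_rot: [-0.183, 0.983, -0.0, 0.0]
force: [0.1, 0.0, -1.1]
finger_gap: 0.083
gripper_force: 78.4
```

```bash
python3 -c "
from h import *
rep()"
```

```text
t 9.22 bar in clip x 40.6 y 0.2 z 10.2 | F x 0.1 y -0.0 z -1.1 grip 78
```

Emit:
{"op": "apply_moves", "data": {"claw": [-1,-1,-1,-1,-1], "travel": [[0,0,0.001],[0,0,0.0015],[0,0,0.0015],[0,0,0.0015],[0,0,0.0015]], "turn": [[0,0,0],[0,0,0],[0,0,0],[0,0,0],[0,0,0]]}}

```text
t: 9.63
tcp_pos: [0.491, -0.221, 0.1246]
tool_rot: [-0.183, 0.983, -0.0, 0.0]
force: [-0.0, 0.6, -1.3]
finger_gap: 0.08
gripper_force: 78.4
```

```bash
python3 -c "
from h import *
rep()"
```

```text
t 9.63 bar in clip x 40.6 y 0.2 z 11.4 | F x 0.2 y 0.5 z -1.3 grip 78
```

No force on the bar now, so it is free inside. I raise the clip so the bar sits level with the gate, then draw back.

Emit:
{"op": "apply_moves", "data": {"claw": [-1,-1,-1,-1,-1], "travel": [[0,0,-0.006],[0,0,-0.013],[0,0,-0.02],[0,0,-0.027],[0,0,-0.031]], "turn": [[0,0,0],[0,0,0],[0,0,0],[0,0,0],[0,0,0]]}}

```text
t: 10.05
tcp_pos: [0.4915, -0.2213, 0.1506]
tool_rot: [-0.183, 0.983, -0.001, 0.001]
force: [-0.1, 0.3, -0.7]
finger_gap: 0.082
gripper_force: 78.4
```

Emit:
{"op": "apply_moves", "data": {"claw": [-1,-1,-1,-1,-1], "travel": [[0,0,0],[0.003,0,0],[0.006,0,0],[0.009,0,0],[0.01,0,0]], "turn": [[0,0,0],[0,0,0],[0,0,0],[0,0,0],[0,0,0]]}}

```text
t: 10.47
tcp_pos: [0.4828, -0.2238, 0.149]
tool_rot: [-0.183, 0.983, 0.0, -0.0]
force: [0.6, -0.4, -2.1]
finger_gap: 0.084
gripper_force: 78.4
```

```bash
python3 -c "
from h import *
rep()"
```

```text
t 10.47 bar in clip x 49.3 y -0.2 z -13.0 | F x 0.4 y -0.6 z -2.1 grip 78
```

Emit:
{"op": "apply_moves", "data": {"claw": [-1,-1,-1], "travel": [[0.0015,0,0],[0.0025,0,0],[0.0025,0,0]], "turn": [[0,0,0],[0,0,0],[0,0,0]]}}

```text
t: 10.72
tcp_pos: [0.4815, -0.2246, 0.1493]
tool_rot: [-0.183, 0.983, 0.0, -0.0]
force: [-1.0, 0.3, -1.2]
finger_gap: 0.085
gripper_force: 78.4
```

```bash
python3 -c "
from h import *
rep()"
```

```text
t 10.72 bar in clip x 50.8 y 0.1 z -13.3 | F x -0.8 y 0.6 z -1.2 grip 78
```

Emit:
{"op": "apply_moves", "data": {"claw": [-1,-1,-1], "travel": [[0.001,0,0],[0.0015,0,0],[0.0015,0,0]], "turn": [[0,0,0],[0,0,0],[0,0,0]]}}

```text
t: 10.97
tcp_pos: [0.4805, -0.225, 0.1494]
tool_rot: [-0.183, 0.983, 0.0, -0.0]
force: [0.2, 1.2, -1.8]
finger_gap: 0.081
gripper_force: 78.4
```

```bash
python3 -c "
from h import *
rep()"
```

```text
t 10.97 bar in clip x 51.8 y 0.1 z -13.4 | F x 0.7 y 1.0 z -1.8 grip 78
```

Emit:
{"op": "apply_moves", "data": {"claw": [-1,-1,-1], "travel": [[0.001,0,0],[0.001,0,0],[0.001,0,0]], "turn": [[0,0,0],[0,0,0],[0,0,0]]}}

```text
t: 11.22
tcp_pos: [0.4802, -0.2252, 0.1494]
tool_rot: [-0.183, 0.983, -0.0, 0.0]
force: [2.0, 1.4, -2.0]
finger_gap: 0.084
gripper_force: 78.4
```

```bash
python3 -c "
from h import *
rep()"
```

```text
t 11.22 bar in clip x 52.2 y 0.2 z -13.4 | F x 2.4 y 0.6 z -2.0 grip 78
```

Emit:
{"op": "apply_moves", "data": {"claw": [-1,-1,-1], "travel": [[0.001,0,0],[0.001,0,0],[0.001,0,0]], "turn": [[0,0,0],[0,0,0],[0,0,0]]}}

```text
t: 11.47
tcp_pos: [0.4799, -0.2254, 0.1494]
tool_rot: [-0.183, 0.983, -0.0, 0.001]
force: [4.7, 1.8, -2.4]
finger_gap: 0.083
gripper_force: 78.3
```

```bash
python3 -c "
from h import *
rep()"
```

```text
t 11.47 bar in clip x 52.5 y 0.3 z -13.4 | F x 5.0 y 0.0 z -2.4 grip 78
```

The bar bears on the shut gate at x 52 as expected. I go to about 11 N in small steps and hold.

Emit:
{"op": "apply_moves", "data": {"claw": [-1,-1,-1,-1], "travel": [[0.001,0,0],[0.0015,0,0],[0.0015,0,0],[0.0015,0,0]], "turn": [[0,0,0],[0,0,0],[0,0,0],[0,0,0]]}}

```text
t: 11.8
tcp_pos: [0.4797, -0.2255, 0.1494]
tool_rot: [-0.182, 0.983, -0.0, 0.002]
force: [7.1, 4.0, -5.0]
finger_gap: 0.084
gripper_force: 78.1
```

```bash
python3 -c "
from h import *
rep()"
```

```text
t 11.80 bar in clip x 52.8 y 0.3 z -13.4 | F x 8.0 y 1.1 z -5.0 grip 78
```

Emit:
{"op": "apply_moves", "data": {"claw": [-1,-1,-1,-1,-1], "travel": [[0.0008,0,0],[0.0008,0,0],[0.0008,0,0],[0.0008,0,0],[0.0008,0,0]], "turn": [[0,0,0],[0,0,0],[0,0,0],[0,0,0],[0,0,0]]}}

```text
t: 12.22
tcp_pos: [0.4796, -0.2256, 0.1494]
tool_rot: [-0.182, 0.983, -0.0, 0.002]
force: [8.5, 3.9, -5.4]
finger_gap: 0.08
gripper_force: 78.0
```

Emit:
{"op": "apply_moves", "data": {"claw": [-1,-1,-1,-1,-1], "travel": [[0,0,0],[0,0,0],[0,0,0],[0,0,0],[0,0,0]], "turn": [[0,0,0],[0,0,0],[0,0,0],[0,0,0],[0,0,0]]}}

```text
t: 12.63
tcp_pos: [0.4796, -0.2256, 0.1494]
tool_rot: [-0.182, 0.983, -0.0, 0.002]
force: [8.1, 4.3, -4.1]
finger_gap: 0.084
gripper_force: 78.0
```

Emit:
{"op": "apply_moves", "data": {"claw": [-1,-1,-1,-1,-1], "travel": [[0,0,0],[0,0,0],[0,0,0],[0,0,0],[0,0,0]], "turn": [[0,0,0],[0,0,0],[0,0,0],[0,0,0],[0,0,0]]}}

```text
t: 13.05
tcp_pos: [0.4796, -0.2256, 0.1494]
tool_rot: [-0.182, 0.983, -0.0, 0.002]
force: [8.3, 4.3, -5.2]
finger_gap: 0.083
gripper_force: 78.0
```

```bash
python3 -c "
from h import *
rep()"
```

```text
t 13.05 bar in clip x 52.9 y 0.3 z -13.4 | F x 9.3 y 1.0 z -5.2 grip 78
```

Held about 9.3 N for more than a second: locked. Now I relax the pull, centre the bar in the bow and lower the clip until it hangs.

Emit:
{"op": "apply_moves", "data": {"claw": [-1,-1,-1,-1,-1], "travel": [[-0.004,0,0],[-0.01,0,0],[-0.017,0,0],[-0.024,0,0],[-0.026,0,0]], "turn": [[0,0,0],[0,0,0],[0,0,0],[0,0,0],[0,0,0]]}}

```text
t: 13.47
tcp_pos: [0.4976, -0.2188, 0.1495]
tool_rot: [-0.183, 0.983, -0.0, 0.0]
force: [-0.4, -0.1, -1.3]
finger_gap: 0.081
gripper_force: 78.5
```

Emit:
{"op": "apply_moves", "data": {"claw": [-1,-1,-1,-1,-1], "travel": [[0,0,0.005],[0,0,0.012],[0,0,0.019],[0,0,0.026],[0,0,0.03]], "turn": [[0,0,0],[0,0,0],[0,0,0],[0,0,0],[0,0,0]]}}

```text
t: 13.88
tcp_pos: [0.496, -0.2185, 0.1242]
tool_rot: [-0.183, 0.983, 0.001, -0.001]
force: [-0.4, -0.6, -1.3]
finger_gap: 0.087
gripper_force: 78.5
```

```bash
python3 -c "
from h import *
rep()"
```

```text
t 13.88 bar in clip x 35.0 y -0.3 z 11.8 | F x -0.6 y -0.5 z -1.3 grip 78
```

Emit:
{"op": "apply_moves", "data": {"claw": [-1,-1,-1,-1], "travel": [[0,0,0.001],[0,0,0.0025],[0,0,0.0025],[0,0,0.0025]], "turn": [[0,0,0],[0,0,0],[0,0,0],[0,0,0]]}}

```text
t: 14.22
tcp_pos: [0.4969, -0.2189, 0.1235]
tool_rot: [-0.183, 0.983, -0.0, 0.0]
force: [0.8, 0.7, -1.3]
finger_gap: 0.084
gripper_force: 78.5
```

```bash
python3 -c "
from h import *
rep()"
```

```text
t 14.22 bar in clip x 34.4 y 0.3 z 12.5 | F x 1.0 y 0.4 z -1.3 grip 78
```

Emit:
{"op": "apply_moves", "data": {"claw": [-1,-1,-1,-1], "travel": [[-0.001,0,0.001],[-0.002,0,0.0025],[-0.002,0,0.0025],[-0.002,0,0.0025]], "turn": [[0,0,0],[0,0,0],[0,0,0],[0,0,0]]}}

```text
t: 14.55
tcp_pos: [0.4987, -0.2183, 0.1218]
tool_rot: [-0.183, 0.983, -0.0, 0.0]
force: [0.1, -0.3, 0.4]
finger_gap: 0.083
gripper_force: 79.0
```

```bash
python3 -c "
from h import *
rep()"
```

```text
t 14.55 bar in clip x 32.5 y 0.4 z 14.2 | F x -0.0 y -0.3 z 0.4 grip 79
```

Emit:
{"op": "apply_moves", "data": {"claw": [-1,-1,-1], "travel": [[0,0,0.001],[0,0,0.0012],[0,0,0.0012]], "turn": [[0,0,0],[0,0,0],[0,0,0]]}}

```text
t: 14.8
tcp_pos: [0.4988, -0.2184, 0.1213]
tool_rot: [-0.183, 0.983, -0.0, 0.001]
force: [-1.3, 0.9, 5.3]
finger_gap: 0.082
gripper_force: 79.9
```

```bash
python3 -c "
from h import *
rep()"
```

```text
t 14.80 bar in clip x 32.4 y 0.5 z 14.7 | F x -0.9 y 1.3 z 5.3 grip 80
```

Emit:
{"op": "apply_moves", "data": {"claw": [-1,-1,-0.8,-0.8,-0.8], "travel": [[0,0,-0.0012],[0,0,-0.0012],[0,0,-0.0012],[0,0,-0.0012],[0,0,-0.0012]], "turn": [[0,0,0],[0,0,0],[0,0,0],[0,0,0],[0,0,0]], "newtons": 20}}

```text
t: 15.22
tcp_pos: [0.4981, -0.2181, 0.1211]
tool_rot: [-0.183, 0.983, 0.0, -0.0]
force: [0.1, -0.1, 0.2]
finger_gap: 0.101
gripper_force: 0.1
```

Emit:
{"op": "apply_moves", "data": {"claw": [-0.4,-0.1,0,0,0], "travel": [[0,0,0],[0,0,0],[0,0,0],[0,0,0],[0,0,0]], "turn": [[0,0,0],[0,0,0],[0,0,0],[0,0,0],[0,0,0]]}}

```text
t: 15.63
tcp_pos: [0.4982, -0.2182, 0.1213]
tool_rot: [-0.183, 0.983, 0.0, -0.0]
force: [-0.2, 0.5, -0.1]
finger_gap: 0.497
gripper_force: 0.0
```

```bash
python3 -c "
from h import *
rep()
snap('scene','s3');snap('wrist','w3');snap('top','t3')
a=cv2.resize(cv2.imread('pics/s3.png')[100:220,110:270],(400,300),interpolation=2);b=cv2.resize(cv2.imread('pics/w3.png'),(400,300))
cv2.imwrite('pics/c3.png',np.hstack([a,b]))"
```

```text
t 15.63 bar in clip x 32.9 y 0.2 z 14.7 | F x -0.1 y 0.6 z -0.1 grip 0
```

View pics/c3.png

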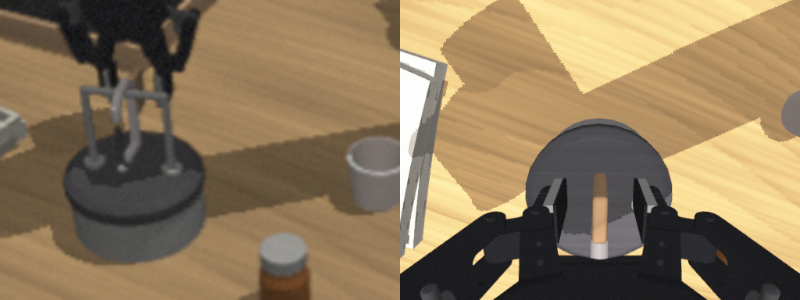

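The clip hangs on the bar between the open fingers (wrist crop 600,220). Backing away.

Emit:
{"op": "apply_moves", "data": {"claw": [0,0,0,0,0], "travel": [[0.01,0,0],[0.025,0,0],[0.04,0,0],[0.055,0,0],[0.06,0,0]], "turn": [[0,0,0],[0,0,0],[0,0,0],[0,0,0],[0,0,0]]}}

```text
t: 16.2
tcp_pos: [0.4508, -0.2357, 0.1213]
tool_rot: [-0.182, 0.983, 0.001, -0.001]
force: [0.7, -0.1, -0.1]
finger_gap: 0.5
gripper_force: 0.0
```

Emit:
{"op": "apply_moves", "data": {"claw": [0,0,0,0,0], "travel": [[0,0,-0.03],[0,0,-0.07],[0,0,-0.11],[0,0,-0.15],[0,0,-0.15]], "turn": [[0,0,0],[0,0,0],[0,0,0],[0,0,0],[0,0,0]]}}

```text
t: 16.62
tcp_pos: [0.4561, -0.2382, 0.2474]
tool_rot: [-0.182, 0.983, -0.005, 0.004]
force: [0.7, -0.3, -0.5]
finger_gap: 0.499
gripper_force: 0.0
```

Emit:
{"op": "apply_moves", "data": {"claw": [0,0,0,0,0], "travel": [[0,0,0],[0,0,0],[0,0,0],[0,0,0],[0,0,0]], "turn": [[0,0,0],[0,0,0],[0,0,0],[0,0,0],[0,0,0]]}}

```text
t: 17.03
tcp_pos: [0.4528, -0.235, 0.2401]
tool_rot: [-0.183, 0.983, 0.001, -0.001]
force: [-0.2, -0.0, -0.6]
finger_gap: 0.497
gripper_force: 0.0
```

```bash
python3 -c "
from h import *
rep()
snap('scene','s4');snap('top','t4')
a=cv2.resize(cv2.imread('pics/s4.png')[110:210,110:243],(400,300),interpolation=2);b=cv2.resize(cv2.imread('pics/t4.png')[160:260,325:458],(400,300),interpolation=2)
cv2.imwrite('pics/c4.png',np.vstack([np.hstack([a,b]),np.hstack([cv2.resize(cv2.imread('pics/'+n+'4.png'),(400,300)) for n in 'st'])]))"
```

```text
t 17.03 bar in clip x 81.3 y -0.5 z -104.1 | F x -0.2 y 0.1 z -0.6 grip 0
```

View pics/c4.png

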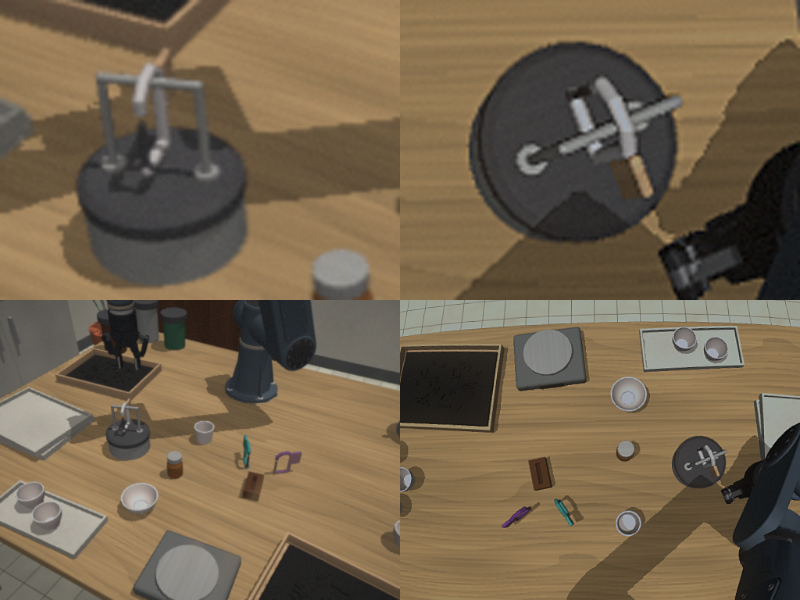

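The clip hangs on the bar with the gate shut (top crop 620,125), the arm is clear, and the crockery and jar are undisturbed. Handing in.

```bash
python3 -c "
from h import *
print(manip.sign_off())"
```

```text
the job is handed in; nothing more can be done
None
```

The clip is snapped onto the bail and hanging there with the arm clear; I held a pull of about 9 N against the shut gate for over a second, left the crockery and jar undisturbed, and handed the job in at about 17 s (no verdict was returned).

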